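# Clamp the coin carrier in the reader block

### The arm

A 6-joint arm with a two-finger parallel gripper is mounted at the origin on the work surface. World frame = base frame: x ahead of the robot, y to its left, z up, the work surface at z = 0. Lengths are in m, angles in rad, forces in N, time in s.
With the tool pointing down it reaches from about 0.3 to 0.775 m from the base axis. Payload 14.6 kg.
Tool frame: the origin (TCP) lies midway between the tips of the shut fingers; the grasp point (between the pads) lies 19 mm behind it (ctrl.pinch_z is the z of the grasp point in the tool frame, in m); z points along the fingers, y is the line along which they close (so a half turn about z gives the same grasp; the last joint's range is limited). The gripper opens to 94 mm and grips with 3 to 60 N. Pads are 16 mm wide; open, the fingers measure 119 mm over their backs; the gripper's body (75 mm by 177 mm) begins 78 mm behind the grasp point.
Start: joints at [-1.347, 0.3, 1.521, -0, 1.321, -0.067], TCP at [0.158, -0.527, 0.205] pointing down, gripper open.
Joint ranges: [-3.03, 3.03], [-0.79, 2.21], [0.23, 2.52], [-1.04, 4.18], [0, 3.07], [-2.55, 2.55]. Speed limits (rad/s): [2.22, 2.22, 2.57, 3.14, 3.14, 3.14].

### API

Orientations are given as [roll, pitch, yaw] about the fixed x, y, z axes, in that order (R = Rz(yaw) Ry(pitch) Rx(roll)).
In Python, from station import ctrl, camera, ticket gives the robot as it stands. The module is installed in compiled form; this text tells all that it offers.
- The arm moves only by the shell command python3 -m inch 'ROWS' [FORCE]. ROWS is text: rows parted by semicolons, each of 7 numbers parted by spaces: the opening, from -1 (shut) to 1 (fully open), then the shift along the tool's x, y, z in units of 0.03 m (1.0 is 0.03 m), then the turn, a rotation vector about the tool's x, y, z in units of 10 degrees (1.0 is 10 degrees). In form: grip dx dy dz rx ry rz; .... A call has 1 to 10 rows; each row shifts and turns the commanded pose from where the row before left it, along the tool's axes as they then stand; what a row does not reach is not made up. A row lasts 1/8 s, in which the tool goes at most 62.5 mm and 10.7 degrees, less where a joint would pass 70% of its speed; a pose out of reach is approached as far as the arm can. A call with a number of a shift or a turn outside -1 to 1 is refused whole. A call with a gripper value outside its range is refused whole. The fingers move at their own pace and stop on an object; FORCE is the grip in N (left out, the last holds). Time passes only in rows, so rows that do not move let the fingers close. It gives the time, the measured TCP pose, the force, the opening and the grip force at its end, in the units of the state.
- ctrl.get_obs(): the state, without advancing time (a new reading comes with each control period).
- camera(name): name is "scene" or "top" or "wrist"; returns a dict with "img" (400x640x3 uint8, blue, green, red), "range_z" (400x640 float32, m along the optical axis (not along the pixel's ray), 0 where there is no reading), "intrinsics" (3x3 intrinsics, pixels), "k1" (the pictures are not rectified: a ray, as slopes to the right and down, at radius r is drawn at 1 + k1 r^2 times it, then the intrinsics apply), "view" (4x4, takes a point from world to camera coordinates). Camera axes: x right, y down, z forward; pixel columns grow to the right and rows downward; lengths in m; the calibration is good to about 2 mm. A picture is of the moment at which its call begins.
- ticket.hand_in(): hands the job in; it is judged then, once.
The state is a dict: "time_s": time; "qpos": joint angles; "joint_vel": joint speeds; "tau": joint torques, N m; "ee_pos": TCP position; "eef_rot": TCP orientation; "force": force on the tool from outside, world axes, zero at the start; "moment": the same for the moment, N m; "grip_width": finger opening in m; "grip_force": force on a finger pad.
Only numpy, scipy, OpenCV 4.12 (cv2) and the standard library are available. Lean on these libraries where they do the work, as an engineer would, in place of code of your own. Each camera call takes 0.05 s, during which the arm holds its last target. There are 200 camera calls.

### The job

First swing the red-knobbed clamp lever on the grey reader block fully open. Then lift the orange coin carrier up and off its fork on the rack, keep it upright, set it down gently flat inside the lips of the block's black bed, and swing the lever fully shut over its plate. Leave the blue carrier hanging where it is and do not disturb the other things on the table.

Things in the scene. Friction and masses are not known exactly. Their poses are not given: they have to be found in the camera images.
- block: Grey fixed reader block on the table, 110 (x) x 150 (y) x 55 mm high, on a blue plinth 118 x 158 x 25 mm that is part of it. Origin on the table under the centre of its bed; x points to its rear (hinge side), y to the side of the lever, z up; the block spans x -45 to +65 mm, y -75 to +75 mm. On it lies a black bed with aluminium lips.
- bed (a point): Centre of the bed floor of the block, 55 mm above the table, axes as the block's. The bed is a flat rectangle 64 (x) x 118 (y) mm inside lips 6 mm high and 6 mm thick; a carrier's plate (56 x 110 mm) goes in flat with 4 mm to spare all round, either way round.
- clamp (a joint): Angle in rad of the steel clamp lever on the block: 0 = fully shut (level, pointing to the block's -x, its rubber pad just over the plate of a carrier in the bed), 1.75 = fully open (a little past upright, leaning to +x). Grows as the knob is raised. It is stiff and stays where it is left (about 2 N at the knob).
- clamp_hinge (a point): Hinge axis of the lever, along the block's y; 52 mm to +x and 42 mm to +y of the block's origin, 78 mm above the table. Axes as the block's. The two steel cheeks beside it rise to 91 mm above the table.
- clamp_knob (a point): Centre of the red ball knob (26 mm diameter) at the end of the lever, 130 mm from the hinge axis. The steel arm is 12 mm wide (y) and 8 mm thick, and passes over the bed 42 mm to +y of its centre. When shut the knob is 78 mm to -x of the bed's centre and 78 mm above the table.
- rack: Fixed rack: blue base 110 x 340 x 12 mm (x -5 to +105, y -170 to +170 mm), two posts of 16 mm diameter at x = +75, y = +-160 mm, a beam between them at x = +70 mm, z = 153 mm carrying two forks, and a light bar on top. Origin on the table below the line where the carriers hang; -x is its open front, y along it, z up.
- fork_a (a point): Hanging point of the rack's fork at its y = +75 mm: on the prongs' tops, 146 mm above the table, axes as the rack's. A fork is two steel prongs 6 mm thick, 30 mm apart, pointing to -x; their tips, 26 mm in front of this point, turn up to 160 mm above the table.
- fork_b (a point): The same point of the other fork, at the rack's y = -75 mm.
- light_bar (a point): Centre of the white light bar over the forks, 45 (x) x 360 (y) x 22 mm, underside 300 mm above the table; its front edge is 10 mm behind the hanging line. A gripper pointing straight down does not fit over a carrier: lean it back to the rack's front by 25 to 40 degrees.
- carrier_orange: Orange coin carrier, about 220 g: plate 56 (x) x 110 (y) x 10 mm, 12 mm post on its centre, steel crossbar (8 mm thick, 44 mm along y, axis 70 mm above the underside) that hangs on a fork, grip block on top, 120 mm high in all. Origin: centre of the underside, z up, 80 mm above the table when hung, axes as the rack's. Hangs on either fork; same when turned by 180 degrees.
- grip (a point): Centre of the orange carrier's grip block, 101 mm above its underside: 26 (x) x 20 (y) x 38 mm high (82 to 120 mm above the underside). Pinch it across y.
- carrier_blue: Blue coin carrier of the same shape, on the other fork. Must stay hanging there.
- card_stack: Loose stack of orange coin cards, 66 x 102 x 21 mm high, in front of the rack. Origin at the centre of its underside.
- coin_tube: Loose upright brass-coloured coin tube with white caps, 36 mm diameter, 76 mm high, beside the block on the side away from the lever. Origin at its foot.
- jar: Loose closed jar, 56 mm diameter, 75 mm high, behind the block. Origin at its foot.
- marker: Loose white and blue marker pen lying in front of the block, 125 (x) x 15 x 15 mm. Origin at the middle of its underside.
- coin_box: Loose grey open box of coins, 90 x 90 x 32 mm high, in the middle nearest the robot. Origin at the centre of its underside.

How it is judged:
On the way, in this order (a step that is already met when the one before it is completed fails the run):
1. the clamp lever is swung fully open (value of joint clamp above 1.4 rad), for 0.2 s.
2. the orange carrier is lifted off its fork (distance of carrier_orange from where it was at the start of the episode above 0.05 m and height (world z) of carrier_orange above 0.095 m), for 0.1 s.
3. the orange carrier stands flat in the bed with the lever open (x of carrier_orange in the frame of bed between -0.007 and 0.007 m and y of carrier_orange in the frame of bed between -0.007 and 0.007 m and z of carrier_orange in the frame of bed between -0.004 and 0.004 m and angle between carrier_orange's own z axis and vertical below 0.07 rad and value of joint clamp above 1.2 rad), for 0.3 s.
At the end, for the whole second after the job is handed in: The orange carrier lies at rest, flat in the bed (within 7 mm of its centre along x and y, underside within 4 mm of the bed floor, tilt under 0.07 rad), the clamp lever is shut over its plate (under 0.08 rad), and the blue carrier hangs within 25 mm of where it was, tilt under 0.15 rad (x of carrier_orange in the frame of bed between -0.007 and 0.007 m and y of carrier_orange in the frame of bed between -0.007 and 0.007 m and z of carrier_orange in the frame of bed between -0.004 and 0.004 m and angle between carrier_orange's own z axis and vertical below 0.07 rad and value of joint clamp between -0.05 and 0.08 rad and linear speed of carrier_orange below 0.02 m/s and angular speed of carrier_orange below 0.2 rad/s and distance of carrier_blue from where it was at the start of the episode below 0.025 m and angle between carrier_blue's own z axis and vertical below 0.15 rad); the robot touches nothing.
It fails at once if the orange carrier is tipped by more than 0.6 rad (angle between carrier_orange's own z axis and vertical above 0.6 rad).
It fails at once if the orange carrier is dropped onto the block (faster than 0.6 m/s within 80 mm of the bed) (distance between carrier_orange and bed below 0.08 m and linear speed of carrier_orange above 0.6 m/s).
It fails at once if the blue carrier is moved more than 40 mm (distance of carrier_blue from where it was at the start of the episode above 0.04 m).
It fails at once if another thing on the table is moved more than 30 mm or knocked over (distance of any of card_stack, coin_tube, jar, marker, coin_box from where it was at the start of the episode above 0.03 m or angle between any of card_stack, coin_tube, jar, marker, coin_box's own z axis and vertical above 0.5 rad).
It also fails if it takes over 64 s, if anything falls off the work surface, if the arm or the gripper's body presses on something with over 40 N, if the wrist force passes 120 N, or if a joint passes its speed limit or range.

## Working session

There is one attempt and no reset: what is moved stays moved. The work goes in short steps, Python scripts to look and compute and a shell command to move; the robot and the scene stay as the last step left them, time stands still between calls to the robot, and variables do not carry over. Pictures are saved under pics/ and viewed, at most 10 in all, crops included, and the job is handed in when it is done.

```bash
mkdir -p pics
cat > h.py <<'E'
import numpy as np, cv2
from station import ctrl, camera, ticket
def cloud(c):
    K=c["intrinsics"];k1=c["k1"];z=c["range_z"]
    v,u=np.mgrid[0:400,0:640]
    d=np.stack([(u-K[0,2])/K[0,0],(v-K[1,2])/K[1,1]],-1)
    s=d.copy()
    for _ in range(10): s=d/(1+k1*(s**2).sum(-1,keepdims=True))
    p=np.concatenate([s*z[...,None],z[...,None],np.ones_like(z)[...,None]],-1)
    w=p@np.linalg.inv(c["view"]).T
    w[z==0]=np.nan
    return w[...,:3]
E
python3 - <<'E'
from h import *
for n in("scene","top"):
    c=camera(n);np.savez(n+".npz",**c);cv2.imwrite(f"pics/{n}0.png",c["img"])
    print(n,np.linalg.inv(c["view"]).round(3).tolist())
o=ctrl.get_obs();print(o,ctrl.pinch_z)
E
```

```text
scene [[0.478, 0.539, -0.694, 1.443], [0.878, -0.277, 0.39, -0.528], [0.018, -0.795, -0.606, 0.973], [0.0, 0.0, 0.0, 1.0]]
top [[-0.082, -0.976, 0.202, 0.332], [-0.997, 0.081, -0.014, -0.043], [-0.002, -0.202, -0.979, 1.234], [0.0, 0.0, 0.0, 1.0]]
{'time_s': 0.1, 'qpos': array([-1.34659778e+00,  3.00433614e-01,  1.52147751e+00,  1.48859258e-05,
        1.32071259e+00, -6.66191929e-02]), 'joint_vel': array([ 0.00072073, -0.00041742, -0.00139421,  0.0010568 , -0.00186022,
       -0.00048005]), 'tau': array([ 1.25175768e-03, -5.32645404e+01, -3.53283691e+01,  7.09282723e-02,
        2.35116330e-02, -5.90768650e-05]), 'ee_pos': array([ 0.15764597, -0.52669102,  0.20495071]), 'eef_rot': array([-3.14056483e+00, -8.30251440e-05,  2.90814007e-01]), 'force': array([-0.73426154, -1.00370581,  0.19943206]), 'moment': array([ 0.01884203, -0.00568175,  0.00256245]), 'grip_force': 0.0, 'grip_width': 0.09422696339515718} -0.0188
```

View pics/scene0.png

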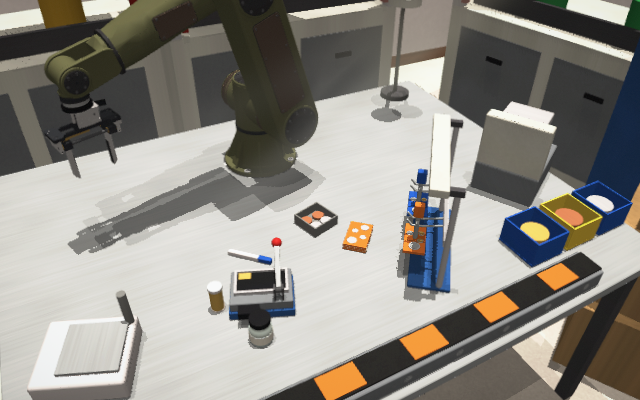

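View pics/top0.png

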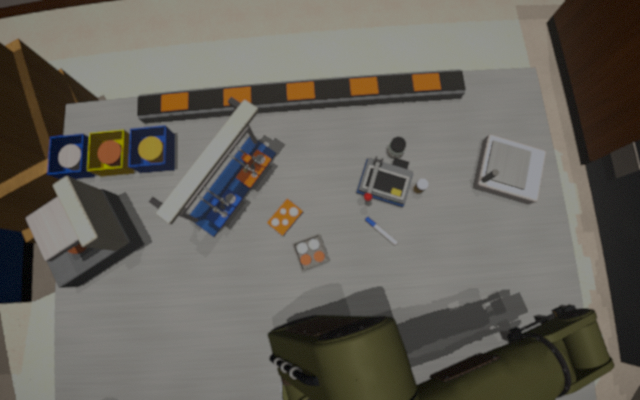

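The scene view shows the block at (262,290) with its red knob at (276,243). The orange carrier is at (417,225), on the rack's near fork, and the blue one is behind it at (422,185). In the top view the block is at (385,182), the knob at (368,198), the orange carrier at (255,162) and the blue one at (218,208).

Run:
```python
from h import *
def rect(p):
    (c,s,a)=cv2.minAreaRect((p[:,:2]*1000).astype(np.float32)); return np.round(c,1),np.round(s,1),round(a,2)
W={};I={}
for n in("scene","top"):
    c=dict(np.load(n+".npz"));w=cloud(c);W[n]=w;I[n]=c["img"].astype(int)
    b,g,r=[I[n][...,i] for i in range(3)]
    x,y,z=np.moveaxis(w,-1,0)
    red=(r>120)&(g<60)&(b<60)&(z>0.05)&(x<0.75)
    red&=(r>2.5*g)
    print(n,"red",red.sum(),np.nanmedian(w[red],0).round(4), np.argwhere(red).mean(0).round(0))
    oz=(r>1.5*g)&(g>1.4*b)&(z>0.06)&(z<0.23)&(r>80)&(x>.2)
    print("orange",oz.sum(),np.nanmean(w[oz],0).round(4))
    print(" ztop",np.percentile(w[oz][:,2],[2,50,98]) if oz.sum() else 0)
    for lo,hi in((.05,.066),(.018,.03)):
        m=(z>lo)&(z<hi)&(x>0.35)&(x<0.75)&(y<0)&(y>-.35); 
        k,l,st,ce=cv2.connectedComponentsWithStats(m.astype(np.uint8)); i=1+np.argmax(st[1:,4]); print("blk",lo,st[i],rect(w[l==i]))
    m=(z>.31)&(z<.34)&(x>.2)&(y>0); k,l,st,ce=cv2.connectedComponentsWithStats(m.astype(np.uint8)); i=1+np.argmax(st[1:,4]); print("bar",st[i],rect(w[l==i]),np.median(z[l==i]))
c=I["scene"].astype(np.uint8)
cv2.imwrite("pics/crop.png",np.hstack([cv2.resize(c[225:345,195:315],(400,400),interpolation=2),cv2.resize(c[150:300,370:490],(400,500),interpolation=2)[:400]]))
```

```text
scene red 50 [ 0.5568 -0.1788  0.1232] [242. 276.]
orange 1994 [0.8593 0.124  0.0771]
 ztop [0.06005306 0.06156602 0.20049319]
blk 0.05 [ 230  267   63   40 1830] (array([ 616.1, -249.1]), array([148.8, 114.5]), 66.54)
blk 0.018 [264 284  31  30 167] (array([ 666.9, -203. ]), array([ 55.2, 107.1]), 24.83)
bar [ 429  114   37   83 1759] (array([648.1, 243.6]), array([ 78.8, 362.5]), 50.77) 0.32453987425563424
top red 34 [ 0.5509 -0.1768  0.1238] [196. 368.]
orange 704 [0.7565 0.1331 0.0881]
 ztop [0.0600885  0.0874572  0.19984455]
blk 0.05 [372 162  41  42 962] (array([ 606.6, -266.7]), array([106.7, 112.5]), 66.9)
blk 0.018 [372 195  32  12  69] (array([ 550.8, -249.4]), array([103.6,   8. ]), 69.39)
bar [ 148   97  110  127 2830] (array([648.3, 243.3]), array([ 82.7, 359.3]), 50.42) 0.32120933519766004
```

View pics/crop.png

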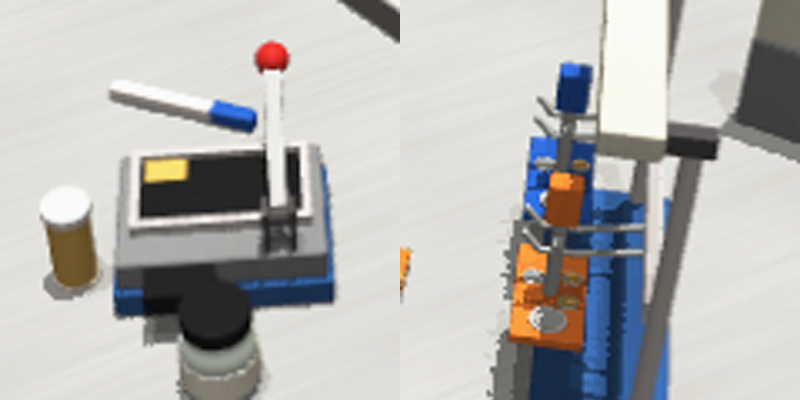

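The lever is partly raised, at about 0.36 rad. Next I'll compute a viewing and pre-grasp pose over the knob.

```bash
cat >> h.py <<'E'
from scipy.spatial.transform import Rotation as Ro
def Rt(yaw,lean):  # deg; tool x ~ yaw dir, tool z leaning to +x
    return Ro.from_euler('z',yaw,degrees=True)*Ro.from_euler('x',180,degrees=True)*Ro.from_euler('y',lean,degrees=True)
def cur():
    o=ctrl.get_obs(); return o["ee_pos"],Ro.from_euler('xyz',o["eef_rot"])
def plan(g,R,P=None,R0=None):
    """rows-of-units: turn (10deg) about the tool, then shift (30mm) in the turned tool frame; g = grasp point"""
    if P is None: P,R0=cur()
    z=R.apply([0,0,1]); T=np.array(g)+0.0188*z
    print("z",z.round(3),"TCP",T.round(4),"turn",np.degrees((R0.inv()*R).as_rotvec()).round(2)/10,
      "shift after",(R.inv().apply(T-P)/.03).round(3),"| shift before",(R0.inv().apply(T-P)/.03).round(3))
E
python3 - <<'E'
from h import *
R=Rt(-23.5,30); bx=np.array([np.cos(np.radians(23.5)),-np.sin(np.radians(23.5)),0])
print(Rt(-23.5,30).apply([0,0,1]))
plan(np.array([.557,-.179,.124])+[0,0,.16]-.07*bx,R)
E
```

```text
[ 0.45853004 -0.19937453 -0.8660254 ]
z [ 0.459 -0.199 -0.866] TCP [ 0.5014 -0.1548  0.2677] turn [-1.057  2.877  3.921] shift after [  5.867 -15.937   0.971] | shift before [14.532 -8.591 -2.082]
```

```bash
python3 -m inch '1 0.5 -0.3 -0.8 0 0 0;1 1 -0.6 -0.8 0 0 0;1 1 -0.6 -0.5 0 0 0;1 1 -0.6 0 0 0 0;1 1 -0.6 0 0 0 0;1 1 -0.6 0 0 0 0;1 1 -0.6 0 0 0 0;1 1 -0.6 0 0 0 0;1 1 -0.6 0 0 0 0;1 1 -0.6 0 0 0 0' && python3 -m inch '1 1 -0.6 0 0 0 0;1 1 -0.6 0 0 0 0;1 1 -0.6 0 0 0 0;1 1 -0.6 0 0 0 0;1 1 -0.5 0 0 0 0;1 0 0 0 -0.21 0.575 0.784;1 0 0 0 -0.21 0.575 0.784;1 0 0 0 -0.21 0.575 0.784;1 0 0 0 -0.21 0.575 0.784;1 0 0 0 -0.21 0.575 0.784'
python3 - <<'E'
from h import *
c=camera("wrist");np.savez("w1.npz",**c);cv2.imwrite("pics/w1.png",c["img"]);print(np.linalg.inv(c["view"]).round(3).tolist(),cur()[0],ctrl.get_obs()["qpos"])
R=Rt(-23.5,30);plan([.557,-.179,.124],R)
E
```

```text
time_s: 1.35
ee_pos: [0.3823, -0.2804, 0.2683]
eef_rot: [-3.141, 0.0, 0.291]
force: [-0.3, 0.0, -0.8]
grip_width: 0.094
grip_force: 0.0
time_s: 2.6
ee_pos: [0.5002, -0.1551, 0.2684]
eef_rot: [-3.139, -0.527, -0.415]
force: [0.5, -0.1, 0.2]
grip_width: 0.0945
grip_force: 0.0
[[-0.402, -0.879, 0.255, 0.472], [-0.916, 0.387, -0.11, -0.143], [-0.002, -0.278, -0.961, 0.458], [0.0, 0.0, 0.0, 1.0]] [ 0.49951586 -0.1544602   0.26760979] [-0.35467483 -0.09617472  1.89807991 -0.04064574  0.81090351  1.65818619]
z [ 0.459 -0.199 -0.866] TCP [ 0.5656 -0.1827  0.1077] turn [ 0.008 -0.036 -0.066] shift after [-0.589 -0.014  5.814] | shift before [-0.626 -0.015  5.81 ]
```

View pics/w1.png

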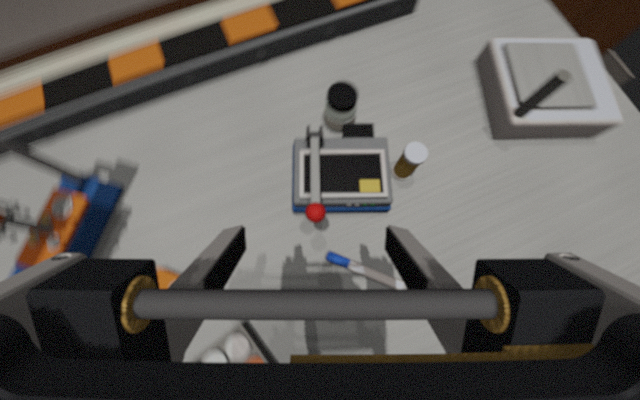

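The wrist view shows the block at (341,172), square to the picture, with its knob at (316,212), the jar at (341,100) and the tube at (411,158). I'll refine the block pose from this one.

Run:
```python
from h import *
from scipy.optimize import minimize
c=dict(np.load("w1.npz"));w=cloud(c);x,y,z=np.moveaxis(w,-1,0)
b,g,r=[c["img"][...,i].astype(int) for i in range(3)]
red=(r>120)&(g<60)&(b<60)&(z>0.05); k=w[red]; cam=np.linalg.inv(c["view"])[:3,3]
print("knob surf",np.median(k,0),"n",len(k))
d=np.median(k,0)-cam; d/=np.linalg.norm(d); print("knob ctr ~",np.median(k,0)+.011*d)
for lo,hi in((.045,.07),(.05,.059),(.058,.066),(.02,.03)):
  m=(z>lo)&(z<hi)&(x>.5)&(x<.75)&(y<-.1)&(y>-.4)
  n,l,st,ce=cv2.connectedComponentsWithStats(m.astype(np.uint8));i=1+np.argmax(st[1:,4]);p=w[l==i]
  print(lo,st[i],cv2.minAreaRect((p[:,:2]*1000).astype(np.float32)))
# area fit: 110x150 rect, face points z .045-.07
def pts(w,lo=.045,hi=.07):
  z=w[...,2];m=(z>lo)&(z<hi)&(w[...,0]>.5)&(w[...,0]<.75)&(w[...,1]<-.1)&(w[...,1]>-.4)
  n,l,st,ce=cv2.connectedComponentsWithStats(m.astype(np.uint8));i=1+np.argmax(st[1:,4]);return w[l==i]
for nm in("w1","scene","top"):
  p=pts(cloud(dict(np.load(nm+".npz"))))
  for yaw in [None]:
    def f(q):
      a=q[2];e=np.array([np.cos(a),np.sin(a)]);h=np.array([-e[1],e[0]]);u=(p[:,:2]-q[:2])@e;v=(p[:,:2]-q[:2])@h
      lim=[np.percentile(u,1.5),np.percentile(u,98.5),np.percentile(v,1.5),np.percentile(v,98.5)]
      return (lim[1]-lim[0])*(lim[3]-lim[2]),lim
    best=min((f([0,0,np.radians(t)])[0],t) for t in np.arange(-28,-18,.25));t=best[1];L=f([0,0,np.radians(t)])[1]
    a=np.radians(t);e=np.array([np.cos(a),np.sin(a)]);h=np.array([-e[1],e[0]])
    ctr=e*(L[0]+L[1])/2+h*(L[2]+L[3])/2; print(nm,t,"size",L[1]-L[0],L[3]-L[2],"ctr",ctr,"orig",ctr-.01*e)
    ko=np.array([.556,-.178])-(ctr-.01*e);print(" knob in block",ko@e,ko@h)
```

```text
knob surf [ 0.54922431 -0.17644471  0.12246944] n 260
knob ctr ~ [ 0.55166867 -0.17749504  0.11179602]
0.045 [ 319  124   73   82 5025] ((615.5331420898438, -271.118408203125), (108.42632293701172, 139.3009796142578), 67.47905731201172)
0.05 [ 319  154   64   42 2405] ((596.9063110351562, -255.0475311279297), (92.78355407714844, 66.12318420410156), 67.79380798339844)
0.058 [319 150  69  49 738] ((595.6328125, -257.5252685546875), (98.8840560913086, 77.1560287475586), 67.73526000976562)
0.02 [326 205  65   8 259] ((547.9843139648438, -250.57861328125), (102.82535552978516, 8.11391830444336), 70.1946792602539)
w1 -24.0 size 0.13239329820196044 0.10326899917583977 ctr [ 0.61347577 -0.2707642 ] orig [ 0.60434031 -0.26669683]
 knob in block -0.08023732528009855 0.06136681021142793
scene -19.0 size 0.12264513600308036 0.14346889031313542 ctr [ 0.62435221 -0.25195189] orig [ 0.61489702 -0.2486962 ]
 knob in block -0.07870466027311619 0.047669579194691364
top -19.25 size 0.12920967934131877 0.10282783158532909 ctr [ 0.61552232 -0.27017066] orig [ 0.60608143 -0.26687376]
 knob in block -0.0765821782274865 0.06739335656561066
```

```bash
cat > blk.py <<'E'
from h import *
def fit(w,o=(.609,-.252),yaw=-23.0):
  o=np.array(o)
  for it in range(3):
    a=np.radians(yaw);e=np.array([np.cos(a),np.sin(a)]);h=np.array([-e[1],e[0]])
    q=w.reshape(-1,3);q=q[np.isfinite(q[:,0])];u=(q[:,:2]-o)@e;v=(q[:,:2]-o)@h;z=q[:,2]
    m=(z>.048)&(z<.066)&(u>-60)&(abs(u)<.09)&(abs(v)<.1);u,v=u[m],v[m]
    def edge(s,t,lo,hi,sgn):
      B=np.arange(lo,hi,.006);P=[]
      for x in B:
        k=(s>=x)&(s<x+.006)
        if k.sum()>3:P.append((x+.003,sgn*np.max(sgn*t[k])))
      P=np.array(P)
      if len(P)<4:return np.nan,np.nan
      s_,i_=np.polyfit(*P.T,1)
      for _ in range(4):
        r=P[:,1]-s_*P[:,0]-i_;k=abs(r-np.median(r))<.003
        if k.sum()<4:break
        s_,i_=np.polyfit(*P[k].T,1)
      return s_,i_
    F=edge(v,u,-.07,.07,-1);L=edge(u,v,-.04,.04,1);Rr=edge(u,v,-.04,.04,-1);Bk=edge(v,u,-.07,.03,1)
    if it==2: print("yaw %.2f o"%yaw,o.round(4),"front",np.round(F,4),"back",np.round(Bk,4),"left",np.round(L,4),"right",np.round(Rr,4))
    yaw+=np.degrees(np.mean([-F[0],L[0],Rr[0]]))*.8
    o=o+e*(F[1]+.045)+h*((L[1]+Rr[1])/2)
  return o,yaw
if __name__=="__main__":
  for n in("w1","scene","top"):
    print(n,fit(cloud(dict(np.load(n+".npz")))))
E
python3 blk.py
```

```text
yaw -22.26 o [ 0.6017 -0.2437] front [ 0.0035 -0.045 ] back [-0.0718  0.0644] left [-0.0031  0.0731] right [ 0.01   -0.0731]
w1 (array([ 0.6017342, -0.2436991]), np.float64(-22.209118786808766))
yaw -23.93 o [ 0.6091 -0.2462] front [-0.0172 -0.0454] back [-0.153   0.0611] left [0.0365 0.073 ] right [-0.2502 -0.0794]
scene (array([ 0.60742518, -0.24888339]), np.float64(-26.934746605351407))
yaw -22.60 o [ 0.6051 -0.2443] front [ 0.0033 -0.045 ] back [-0.1387  0.0687] left [-0.0117  0.0723] right [ 0.0142 -0.0723]
top (array([ 0.60513669, -0.24426737]), np.float64(-22.611316509835316))
```

Run:
```python
from h import *
plan([.551,-.177,.114],Rt(-22.3,30))
```

```text
z [ 0.463 -0.19  -0.866] TCP [ 0.5597 -0.1806  0.0977] turn [ 0.068 -0.037 -0.17 ] shift after [-0.938  0.044  5.997] | shift before [-9.760e-01  1.000e-03  5.992e+00]
```

```bash
python3 -m inch '0.5 -0.5 0 0.5 0.07 -0.04 -0.17;0.3 -0.44 0.04 1 0 0 0;0.1 0 0 1 0 0 0;0 0 0 1 0 0 0;0 0 0 1 0 0 0;0 0 0 0.8 0 0 0' 12
python3 - <<'E'
from h import *
c=camera("wrist");cv2.imwrite("pics/w2.png",c["img"][100:340,180:460]);w=cloud(c)
b,g,r=[c["img"][...,i].astype(int) for i in range(3)]
red=(r>110)&(g<60)&(b<60)&(w[...,2]>0.05);k=np.median(w[red],0);cam=np.linalg.inv(c["view"])[:3,3];d=k-cam;d/=np.linalg.norm(d)
print(red.sum(),k,k+.012*d);plan(k+.012*d,Rt(-22.3,30))
E
```

```text
time_s: 3.4
ee_pos: [0.5504, -0.1767, 0.1147]
eef_rot: [3.136, -0.514, -0.373]
force: [0.4, -0.7, 0.1]
grip_width: 0.0471
grip_force: 0.0
977 [ 0.54909919 -0.17661287  0.12253327] [ 0.55067316 -0.17732547  0.1106583 ]
z [ 0.463 -0.19  -0.866] TCP [ 0.5594 -0.1809  0.0944] turn [-0.012  0.072  0.08 ] shift after [-0.007  0.015  0.684] | shift before [0.001 0.017 0.684]
```

View pics/w2.png

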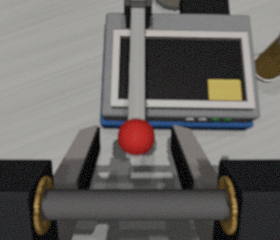

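```bash
python3 -m inch '0 0 0 0.35 0 0 0;0 0 0 0.33 0 0 0;-1 0 0 0 0 0 0;-1 0 0 0 0 0 0;-1 0 0 0 0 0 0;-1 0 0 0 0 0 0' 12
python3 - <<'E'
from h import *
t=np.append(np.linspace(.257,1.80,11),1.88);c,s=np.cos(np.pi/6),.5
u,z=-130*np.cos(t),130*np.sin(t);du,dz=np.diff(u),np.diff(z)
print(np.c_[c*du+s*dz,s*du-c*dz].round(1)/30)
E
```

```text
time_s: 4.2
ee_pos: [0.5594, -0.1806, 0.099]
eef_rot: [3.136, -0.517, -0.376]
force: [-2.4, -5.5, 1.4]
grip_width: 0.0251
grip_force: 12.0
[[ 0.50666667 -0.43666667]
 [ 0.56666667 -0.35333333]
 [ 0.61333333 -0.26333333]
 [ 0.64666667 -0.16666667]
 [ 0.66333333 -0.06333333]
 [ 0.66666667  0.04      ]
 [ 0.65333333  0.14      ]
 [ 0.62333333  0.24      ]
 [ 0.58        0.33333333]
 [ 0.52        0.41666667]
 [ 0.24333333  0.24666667]]
```

```bash
python3 -m inch '-1 0.51 0 -0.44 0 0 0;-1 0.57 0 -0.35 0 0 0;-1 0.61 0 -0.26 0 0 0;-1 0.65 0 -0.17 0 0 0;-1 0.66 0 -0.06 0 0 0' && python3 -m inch '-1 0.67 0 0.04 0 0 0;-1 0.65 0 0.14 0 0 0;-1 0.62 0 0.24 0 0 0;-1 0.58 0 0.33 0 0 0;-1 0.3 0 0.24 0 0 0;-1 0 0 0 0 0 0'
python3 - <<'E'
from h import *
P,R=cur();g=P-.0188*R.apply([0,0,1]);print(g,np.degrees(R.as_euler('xyz')))
E
```

```text
time_s: 4.82
ee_pos: [0.6144, -0.2031, 0.177]
eef_rot: [3.135, -0.516, -0.375]
force: [-2.1, -10.9, -4.4]
grip_width: 0.025
grip_force: 12.0
time_s: 5.58
ee_pos: [0.6974, -0.237, 0.1943]
eef_rot: [3.134, -0.521, -0.376]
force: [-3.1, -13.5, 6.1]
grip_width: 0.0248
grip_force: 12.0
[ 0.68872997 -0.23346639  0.21061249] [179.56614221 -29.83996353 -21.52816374]
```

```bash
python3 -m inch '0 0 0 0 0 0 0;0.2 0 0 0 0 0 0;0.2 0 0 -0.8 0 0 0;0.2 0 0 -1 0 0 0;0.2 -0.8 0 -0.8 0 0 0;0.2 -1 0 0 0 0 0;0.2 -1 0 0 0 0 0;0.2 -1 0 0 0 0 0;0.2 0 0 0 0 0 0'
cat > lips.py <<'E'
import sys
from h import *
n=sys.argv[1];c=camera("wrist");np.savez(n+".npz",**c);w=cloud(c);cv2.imwrite(f"pics/{n}.png",c["img"])
b,g,r=[c["img"][...,i].astype(int) for i in range(3)]
red=(r>110)&(g<60)&(b<60)&(w[...,2]>0.05)
if red.sum():
  k=np.median(w[red],0);cam=np.linalg.inv(c["view"])[:3,3];d=k-cam;d/=np.linalg.norm(d);print("knob",red.sum(),k+.012*d)
print(cur()[0])
from blk import fit
print(fit(w,(.603,-.245),-22.5))
E
python3 lips.py w3
```

```text
time_s: 6.7
ee_pos: [0.5679, -0.1827, 0.2032]
eef_rot: [3.137, -0.515, -0.375]
force: [0.2, 0.8, -0.0]
grip_width: 0.0562
grip_force: 0.0
knob 687 [ 0.68334014 -0.23118808  0.20660755]
[ 0.56904334 -0.18317078  0.20424419]
yaw -22.22 o [ 0.6017 -0.2437] front [ 0.0054 -0.045 ] back [-0.0611  0.0647] left [-0.0017  0.0736] right [ 0.0071 -0.0736]
(array([ 0.60173607, -0.24371661]), np.float64(-22.22309920224115))
```

View pics/w3.png

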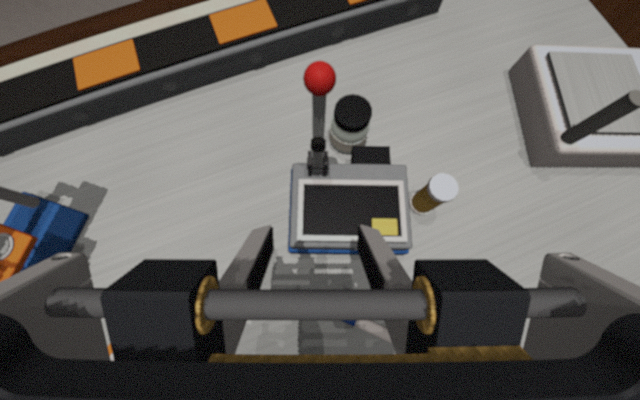

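The lever is open, with its knob at (320,77). The bed's black floor is at about (350,210), inside bright lips. Next I'll measure the bed and the rack.

Run:
```python
from h import *
c=dict(np.load("w3.npz"));im=c["img"];w=cloud(c)
hsv=im.max(-1).astype(int);cam=np.linalg.inv(c["view"])
K=c["intrinsics"];k1=c["k1"]
m=np.zeros((400,640),np.uint8);roi=(slice(172,248),slice(290,412))
b,g,r=[im[...,i].astype(int) for i in range(3)]
dark=(hsv<75)|((r>b*1.6)&(r>90))
m[roi]=dark[roi];n,l,st,ce=cv2.connectedComponentsWithStats(m)
i=l[205,340];print(st[i],im[205,340],im[183,350],im[175,350])
cn,_=cv2.findContours((l==i).astype(np.uint8),cv2.RETR_EXTERNAL,cv2.CHAIN_APPROX_NONE);cn=max(cn,key=len)[:,0].astype(float)
def ray(p,zp):
  d=np.stack([(p[:,0]-K[0,2])/K[0,0],(p[:,1]-K[1,2])/K[1,1]],-1);s=d.copy()
  for _ in range(10):s=d/(1+k1*(s**2).sum(-1,keepdims=True))
  v=np.c_[s,np.ones(len(s))]@cam[:3,:3].T;return cam[:3,3]+v*((zp-cam[2,3])/v[:,2])[:,None]
o=np.array([.6017,-.2437]);a=np.radians(-22.3);e=np.array([np.cos(a),np.sin(a)]);h=np.array([-e[1],e[0]])
for zp in(.055,.061):
  q=ray(cn,zp)[:,:2]-o;u,v=q@e,q@h
  for nm,k,s,t in(("front",(u<-.02)&(abs(v)<.03),v,u),("back",(u>.02)&(abs(v)<.045),v,u),("left",(v>.04)&(abs(u)<.022),u,v),("right",(v<-.04)&(abs(u)<.022),u,v)):
    s_,i_=np.polyfit(s[k],t[k],1) if k.sum()>3 else (0,0);print(zp,nm,k.sum(),"slope deg %.2f off %.4f med %.4f"%(np.degrees(s_),i_,np.median(t[k])))
# rack
b,g,r=[im[...,i].astype(int) for i in range(3)]
for n in("scene","top"):
  d=dict(np.load(n+".npz"));W=cloud(d);z=W[...,2];mm=(z>.317)&(z<.327)&(W[...,0]>.2)&(W[...,1]>0)&(W[...,0]<1)&(d["img"].min(-1)>110)
  nn,ll,ss,cc=cv2.connectedComponentsWithStats(mm.astype(np.uint8));j=1+np.argmax(ss[1:,4]);p=W[ll==j];print(n,cv2.minAreaRect((p[:,:2]*1000).astype(np.float32)),np.median(p[:,2]))
  b,g,r=[d["img"][...,i].astype(int) for i in range(3)];z=W[...,2]
  oz=(r>1.5*g)&(g>1.3*b)&(z>.155)&(z<.207)&(W[...,0]>.5)&(W[...,0]<.8)&(W[...,1]>0)
  print("grip",oz.sum(),np.median(W[oz],0),"min",W[oz].min(0),"max",W[oz].max(0))
```

```text
[ 304  185   96   63 4559] [46 40 44] [178 184 187] [137 138 137]
0.055 front 95 slope deg 9.82 off -0.0337 med -0.0325
0.055 back 71 slope deg 0.00 off 0.0318 med 0.0317
0.055 left 35 slope deg -0.55 off 0.0569 med 0.0570
0.055 right 34 slope deg 0.38 off -0.0584 med -0.0584
0.061 front 100 slope deg 4.74 off -0.0342 med -0.0322
0.061 back 73 slope deg 0.01 off 0.0297 med 0.0297
0.061 left 35 slope deg -0.67 off 0.0567 med 0.0568
0.061 right 35 slope deg 0.31 off -0.0566 med -0.0567
scene ((637.76611328125, 232.23585510253906), (48.02234649658203, 360.8182067871094), 50.826019287109375) 0.3247473413696419
grip 154 [0.67926958 0.15525097 0.19138629] min [0.66223817 0.14281504 0.16397458] max [0.69135791 0.17258773 0.2056391 ]
top ((638.38623046875, 231.6333465576172), (46.44442367553711, 358.9267272949219), 50.57058334350586) 0.32157462183790275
grip 70 [0.67103418 0.15495966 0.19726002] min [0.66068298 0.14454292 0.16901401] max [0.68513816 0.16687048 0.20274247]
```

Run:
```python
from h import *
R=Rt(50.7,32);z=R.apply([0,0,1]);plan(np.array([.6755,.1594,.181])-.12*z,R)
```

```text
z [ 0.336  0.41  -0.848] TCP [0.6415 0.1179 0.2668] turn [ 3.721  0.221 -6.202] shift after [ 8.989 -4.487  3.157] | shift before [ -0.211 -10.212  -2.566]
```

```bash
python3 -m inch '0.2 -0.3 -0.5 -0.5 0 0 0;0.3 0 -1 -0.5 0 0 0;0.5 0 -1 -0.5 0 0 0;0.5 0 -1 -0.5 0 0 0;0.5 0 -1 -0.5 0 0 0;0.5 0 -1 0 0 0 0' && python3 -m inch '0.5 0 0 0 0.465 0.028 -0.775;0.5 0 0 0 0.465 0.028 -0.775;0.5 0 0 0 0.465 0.028 -0.775;0.5 0 0 0 0.465 0.028 -0.775;0.5 0 0 0 0.465 0.028 -0.775;0.5 0 0 0 0.465 0.028 -0.775;0.5 0 0 0 0.465 0.028 -0.775;0.5 0 0 0 0.465 0.028 -0.775;0.5 0 0 0 0 0 0'
python3 - <<'E'
from h import *
c=camera("wrist");np.savez("w4.npz",**c);cv2.imwrite("pics/w4.png",c["img"])
print(ctrl.get_obs()["qpos"])
R=Rt(50.7,32);z=R.apply([0,0,1]);plan(np.array([.6755,.1594,.181])-.12*z,R)
E
```

```text
time_s: 7.5
ee_pos: [0.5895, -0.0121, 0.2662]
eef_rot: [3.138, -0.52, -0.376]
force: [-0.1, -0.0, -0.5]
grip_width: 0.0701
grip_force: 0.0
time_s: 8.62
ee_pos: [0.5893, -0.0142, 0.2639]
eef_rot: [-3.141, -0.559, 0.881]
force: [-0.1, 0.3, -1.2]
grip_width: 0.0707
grip_force: 0.0
[-0.31611408  0.20293527  1.60114597  0.56349809  1.17533533  0.19713579]
z [ 0.336  0.41  -0.848] TCP [0.6415 0.1179 0.2668] turn [ 0.018  0.    -0.032] shift after [ 3.873 -1.423  2.307] | shift before [ 3.865 -1.452  2.302]
```

View pics/w4.png

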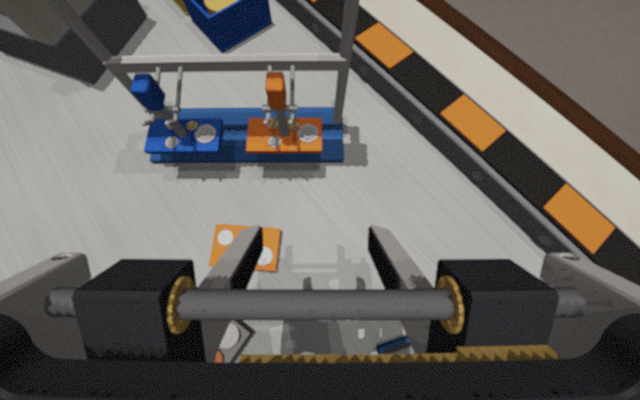

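The orange grip block shows at (277,92) and the blue one at (148,95), both square to the picture. I'll measure the grip in rack axes.

```bash
cat > grip.py <<'E'
import sys
from h import *
c=dict(np.load(sys.argv[1])) if sys.argv[1:] else camera("wrist")
W=cloud(c);b,g,r=[c["img"][...,i].astype(int) for i in range(3)]
G=np.array([.6755,.1594]);a=np.radians(50.7);e=np.array([np.cos(a),np.sin(a)]);h=np.array([-e[1],e[0]])
u=(W[...,:2]-G)@e;v=(W[...,:2]-G)@h;z=W[...,2]
m=(r>1.5*g)&(g>1.3*b)&(abs(u)<.05)&(abs(v)<.04)&(z>.155)&(z<.215)
print("n",m.sum(),"v pct",np.percentile(v[m],[3,50,97]).round(4),"u",np.percentile(u[m],[3,50,97]).round(4),"z",np.percentile(z[m],[3,50,97]).round(4))
f=m&(z<.193);print("front face u",np.median(u[f]).round(4),"v",np.percentile(v[f],[5,50,95]).round(4))
t=m&(z>.197);print("top face u",np.percentile(u[t],[3,97]).round(4),"v",np.percentile(v[t],[3,97]).round(4),t.sum())
p=m&0;pl=(r>1.5*g)&(g>1.3*b)&(abs(u)<.06)&(abs(v)<.08)&(z>.08)&(z<.097)
q=np.c_[u[pl],v[pl]]*1000;print("plate rect",cv2.minAreaRect(q.astype(np.float32)),np.median(z[pl]))
R=Rt(50.7,32);zz=R.apply([0,0,1]);
uc=np.median(u[f])+.013;vc=np.mean(np.percentile(v[m],[3,97]));g3=np.r_[G+uc*e+vc*h,.181];print("grip",g3.round(4));plan(g3,R);plan(g3-.06*zz,R)
E
python3 grip.py w4.npz
```

```text
n 572 v pct [-0.0075  0.0012  0.0102] u [-0.015  -0.0134  0.0063] z [0.166  0.1952 0.2001]
front face u -0.0142 v [-0.0072  0.0011  0.0093]
top face u [-0.0143  0.0073] v [-0.0067  0.0106] 259
plate rect ((-3.212095260620117, 2.5798797607421875), (108.90747833251953, 54.70667266845703), 89.99159240722656) 0.08925972257953224
grip [0.6737 0.1593 0.181 ]
z [ 0.336  0.41  -0.848] TCP [0.68   0.1671 0.1651] turn [ 0.018  0.    -0.032] shift after [ 3.84  -1.469  6.286] | shift before [ 3.831 -1.51   6.281]
z [ 0.336  0.41  -0.848] TCP [0.6599 0.1425 0.2159] turn [ 0.018  0.    -0.032] shift after [ 3.84  -1.469  4.286] | shift before [ 3.831 -1.503  4.281]
```

```bash
python3 -m inch '0.3 0.96 -0.37 0.5 0.02 0 -0.03;0.2 0.96 -0.37 1 0 0 0;0.1 0.96 -0.37 1 0 0 0;0 0.96 -0.37 1 0 0 0;0 0 0 0.8 0 0 0;0 0 0 0 0 0 0'
python3 grip.py
```

```text
time_s: 9.43
ee_pos: [0.6581, 0.1446, 0.2144]
eef_rot: [-3.139, -0.557, 0.886]
force: [0.5, -0.2, 1.0]
grip_width: 0.0472
grip_force: 0.0
n 708 v pct [-0.007   0.0021  0.0117] u [-0.0149 -0.0025  0.0085] z [0.1696 0.1986 0.2003]
front face u -0.0147 v [-0.0061  0.0023  0.0106]
top face u [-0.0142  0.0089] v [-0.007   0.0111] 497
plate rect ((-2.542753219604492, 2.0686607360839844), (54.88178253173828, 107.03263854980469), 0.12254299223423004) 0.08927357430726074
grip [0.6726 0.1596 0.181 ]
z [ 0.336  0.41  -0.848] TCP [0.6789 0.1673 0.1651] turn [-0.011  0.001  0.009] shift after [-0.015  0.033  1.982] | shift before [-0.015  0.037  1.982]
z [ 0.336  0.41  -0.848] TCP [0.6587 0.1427 0.2159] turn [-0.011  0.001  0.009] shift after [-0.015  0.033 -0.018] | shift before [-0.015  0.033 -0.018]
```

```bash
python3 -m inch '0 0 0.03 0.7 0 0 0;0 0 0 0.7 0 0 0;0 0 0 0.5 0 0 0;0 0 0 0 0 0 0;-1 0 0 0 0 0 0;-1 0 0 0 0 0 0;-1 0 0 0 0 0 0;-1 0 0 0 0 0 0' 30
python3 - <<'E'
from h import *
o=ctrl.get_obs();print(o["grip_width"],o["grip_force"],cur()[0],o["force"])
R=Rt(50.7,32);print("up",R.inv().apply([0,0,1]),"front",R.inv().apply([-np.cos(np.radians(50.7)),-np.sin(np.radians(50.7)),0]))
E
```

```text
time_s: 10.48
ee_pos: [0.6785, 0.1663, 0.1677]
eef_rot: [3.141, -0.559, 0.888]
force: [-0.7, -0.0, 1.8]
grip_width: 0.02
grip_force: 30.0
0.02001030527658777 29.99543398618698 [0.67847726 0.16628021 0.16770514] [-0.73930101 -0.04837435  1.83716709]
up [ 5.29919264e-01  1.11022302e-16 -8.48048096e-01] front [-8.48048096e-01  3.11356166e-17 -5.29919264e-01]
```

```bash
python3 -m inch '-1 0.16 0 -0.25 0 0 0;-1 0.16 0 -0.25 0 0 0;-1 0.16 0 -0.25 0 0 0;-1 0 0 0 0 0 0;-1 -0.5 0 -0.31 0 0 0;-1 -0.8 0 -0.5 0 0 0;-1 -0.8 0 -0.5 0 0 0;-1 -0.8 0 -0.5 0 0 0;-1 -0.4 0 -0.6 0 0 0;-1 0 0 0 0 0 0'
python3 - <<'E'
from h import *
o=ctrl.get_obs();print(o["grip_width"],o["force"],o["qpos"])
R=Rt(-22.3,32);z=np.radians(-22.3);e=np.array([np.cos(z),np.sin(z),0])
plan(np.array([.6017,-.2437,.240])-.03*e,R)
print(R.inv().apply([0,0,1]))
E
```

```text
time_s: 11.72
ee_pos: [0.6016, 0.0709, 0.2041]
eef_rot: [3.14, -0.56, 0.888]
force: [0.8, 0.1, -2.2]
grip_width: 0.0204
grip_force: 30.0
0.020431947044182764 [ 0.76457738  0.06207664 -2.19887597] [-0.15025477  0.25649173  1.67970221  0.58134749  0.98155524  0.25823927]
z [ 0.49  -0.201 -0.848] TCP [ 0.5832 -0.2361  0.2241] turn [-3.873 -0.01   6.203] shift after [3.163 9.701 1.191] | shift before [-6.703  5.987 -4.976]
[ 5.29919264e-01  1.11022302e-16 -8.48048096e-01]
```

```bash
python3 -m inch '-1 0.53 0 -0.85 0 0 0;-1 0 0 0 -0.484 0 0.775;-1 0 0 0 -0.484 0 0.775;-1 0 0 0 -0.484 0 0.775;-1 0 0 0 -0.484 0 0.775;-1 0 0 0 -0.484 0 0.775;-1 0 0 0 -0.484 0 0.775;-1 0 0 0 -0.484 0 0.775;-1 0 0 0 -0.484 0 0.775;-1 0 0 0 0 0 0'
python3 - <<'E'
from h import *
R=Rt(-22.3,32);z=np.radians(-22.3);e=np.array([np.cos(z),np.sin(z),0])
plan(np.array([.6017,-.2437,.240])-.03*e,R)
E
```

```text
time_s: 12.98
ee_pos: [0.6014, 0.0734, 0.2321]
eef_rot: [3.141, -0.554, -0.339]
force: [-0.2, 0.1, -3.5]
grip_width: 0.0195
grip_force: 30.0
z [ 0.49  -0.201 -0.848] TCP [ 0.5832 -0.2361  0.2241] turn [-0.146  0.026  0.243] shift after [2.702 9.777 2.003] | shift before [2.293 9.93  1.741]
```

```bash
python3 -m inch '-1 0 0 0 -0.146 0.02 0.243;-1 0.27 0.7 0.2 0 0 0;-1 0.27 0.98 0.2 0 0 0;-1 0.27 0.98 0.2 0 0 0;-1 0.27 0.98 0.2 0 0 0;-1 0.27 0.98 0.2 0 0 0;-1 0.27 0.98 0.2 0 0 0;-1 0.27 0.98 0.2 0 0 0;-1 0.27 0.98 0.2 0 0 0;-1 0.27 0.9 0.2 0 0 0' &&  python3 -m inch '-1 0.2 0.8 0.2 0 0 0;-1 0.07 0.5 0 0 0 0;-1 0 0 0 0 0 0;-1 0 0 0 0 0 0'
cat > pl.py <<'E'
from h import *
c=camera("wrist");np.savez("w5.npz",**c);cv2.imwrite("pics/w5.png",c["img"]);W=cloud(c);b,g,r=[c["img"][...,i].astype(int) for i in range(3)]
o=np.array([.6017,-.2437]);a=np.radians(-22.3);e=np.array([np.cos(a),np.sin(a)]);h=np.array([-e[1],e[0]])
P,R=cur();G=P-.0188*R.apply([0,0,1]);print("grasp uv",(G[:2]-o)@e,(G[:2]-o)@h,G[2],np.degrees(R.as_euler('xyz')))
u=(W[...,:2]-o)@e;v=(W[...,:2]-o)@h;z=W[...,2];gu,gv=(G[:2]-o)@e,(G[:2]-o)@h
pl=(r>1.4*g)&(g>1.25*b)&(abs(u-gu)<.05)&(abs(v-gv)<.08)&(abs(z-(G[2]-.092))<.025)
q=np.c_[u[pl],v[pl],z[pl]];print(len(q),"plate rect",cv2.minAreaRect((q[:,:2]*1000).astype(np.float32)))
A=np.c_[q[:,:2],np.ones(len(q))];k=np.linalg.lstsq(A,q[:,2],rcond=None)[0];res=abs(A@k-q[:,2]);A,qz=A[res<.004],q[res<.004,2];k=np.linalg.lstsq(A,qz,rcond=None)[0];print("plane slopes u,v",k[:2],"z at center",k@[gu,gv,1])
Rg=Rt(-22.3,np.degrees(-R.as_euler('xyz')[1]))
plan(np.r_[o,G[2]],Rg)
E
python3 pl.py
```

```text
time_s: 14.22
ee_pos: [0.5876, -0.1987, 0.2254]
eef_rot: [3.14, -0.559, -0.386]
force: [-0.4, 0.5, -2.0]
grip_width: 0.0197
grip_force: 30.0
time_s: 14.72
ee_pos: [0.582, -0.237, 0.2244]
eef_rot: [3.141, -0.558, -0.39]
force: [-0.8, 0.9, -1.5]
grip_width: 0.02
grip_force: 30.0
grasp uv -0.03071946767081595 -0.0009738548111163009 0.24035501343779792 [179.94849183 -31.9823979  -22.34573291]
1197 plate rect ((-28.369661331176758, -1.3111305236816406), (50.668983459472656, 109.06489562988281), 0.010639606975018978)
plane slopes u,v [-0.00144677 -0.00352383] z at center 0.1458911461896755
z [ 0.49  -0.201 -0.848] TCP [ 0.6109 -0.2475  0.2244] turn [ 0.008  0.    -0.004] shift after [ 0.869 -0.033  0.542] | shift before [ 0.869 -0.035  0.542]
```

View pics/w5.png

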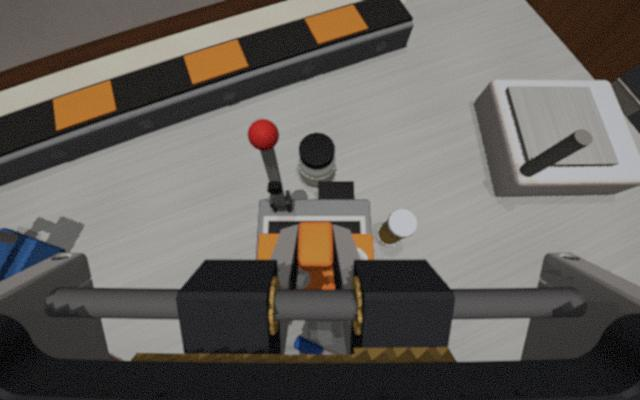

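The plate is level and square to the bed in the grasp. The grip block is at (315,243) and the open lever's knob at (263,134).

```bash
python3 -m inch '-1 0.44 -0.02 0.27 0 0 0;-1 0.44 -0.02 0.28 0 0 0;-1 0 0 0 0 0 0;-1 -0.33 0 0.53 0 0 0;-1 -0.33 0 0.53 0 0 0;-1 -0.33 0 0.53 0 0 0;-1 0 0 0 0 0 0;-1 0 0 0 0 0 0'
python3 pl.py
```

```text
time_s: 15.78
ee_pos: [0.6113, -0.248, 0.1691]
eef_rot: [3.141, -0.559, -0.392]
force: [-0.0, -0.6, -1.8]
grip_width: 0.02
grip_force: 30.0
grasp uv 0.0006676381295580451 -0.0004089885479652484 0.18523029848407158 [179.96159713 -32.03812617 -22.44804825]
1145 plate rect ((2.7239246368408203, -0.4270896911621094), (107.85981750488281, 50.38101577758789), 89.14546966552734)
plane slopes u,v [-0.00063693 -0.00048254] z at center 0.09061791651874498
z [ 0.491 -0.201 -0.848] TCP [ 0.6109 -0.2475  0.1693] turn [ 0.012  0.    -0.013] shift after [-0.019 -0.015 -0.012] | shift before [-0.019 -0.015 -0.012]
```

```bash
python3 -m inch '-1 -0.2 -0.01 0.3 0 0 0;-1 -0.17 0 0.29 0 0 0;-1 0 0 0 0 0 0;-1 -0.035 0 0.057 0 0 0;-1 -0.02 0 0.03 0 0 0;-1 0 0 0 0 0 0'
python3 pl.py
```

```text
time_s: 16.58
ee_pos: [0.6112, -0.2479, 0.1442]
eef_rot: [3.141, -0.558, -0.392]
force: [0.1, -0.1, -2.5]
grip_width: 0.0196
grip_force: 30.0
grasp uv 0.0004679292249828791 -0.0002613834936745017 0.1602052430915189 [179.97006487 -31.96526487 -22.47438143]
1322 plate rect ((4.407482147216797, -0.29257965087890625), (116.17731475830078, 54.02357482910156), 89.74685668945312)
plane slopes u,v [-0.00526721 -0.0005388 ] z at center 0.065670925877207
z [ 0.49  -0.201 -0.848] TCP [ 0.6109 -0.2475  0.1443] turn [ 0.012  0.    -0.015] shift after [-0.013 -0.01  -0.008] | shift before [-0.013 -0.01  -0.008]
```

Almost down: 0.7 mm to go, and no lip contact so far. I'll ease down to contact.

```bash
python3 -m inch '-1 -0.02 0 0.03 0 0 0;-1 0 0 0 0 0 0;-1 0 0 0 0 0 0' && python3 -m inch '-1 -0.02 0 0.03 0 0 0;-1 0 0 0 0 0 0;-1 0 0 0 0 0 0'; python3 pl.py | tail -4
```

```text
time_s: 17.0
ee_pos: [0.6112, -0.2479, 0.1431]
eef_rot: [3.141, -0.558, -0.392]
force: [0.7, 0.2, -1.5]
grip_width: 0.0197
grip_force: 30.0
time_s: 17.38
ee_pos: [0.6115, -0.2482, 0.143]
eef_rot: [3.141, -0.56, -0.392]
force: [-2.6, -1.0, 5.7]
grip_width: 0.0198
grip_force: 30.0
grasp uv 0.0008397659932744087 -0.00039673738485202376 0.1589524802718072 [179.96188581 -32.07119179 -22.48016154]
1324 plate rect ((4.835056304931641, -0.3662757873535156), (115.8388900756836, 53.69990921020508), 89.79023742675781)
plane slopes u,v [-0.00265972 -0.00055492] z at center 0.06452690948939006
z [ 0.491 -0.201 -0.847] TCP [ 0.6109 -0.2475  0.143 ] turn [ 0.013  0.    -0.015] shift after [-0.024 -0.015 -0.015] | shift before [-0.024 -0.015 -0.015]
```

```bash
python3 -m inch '-0.2 0 0 0 0 0 0;-0.2 0 0 0 0 0 0;-0.2 0 0 0 0 0 0;-0.2 0 0 -0.5 0 0 0;-0.2 0 0 -1 0 0 0;-0.2 0 0 -1 0 0 0;-0.2 0 0 -1 0 0 0;-0.2 0 0 0 0 0 0'
python3 - <<'E'
from h import *
c=camera("wrist");np.savez("w6.npz",**c);cv2.imwrite("pics/w6.png",c["img"]);W=cloud(c);b,g,r=[c["img"][...,i].astype(int) for i in range(3)]
o=np.array([.6017,-.2437]);a=np.radians(-22.3);e=np.array([np.cos(a),np.sin(a)]);h=np.array([-e[1],e[0]])
u=(W[...,:2]-o)@e;v=(W[...,:2]-o)@h;z=W[...,2]
m=(r>1.4*g)&(g>1.25*b)&(abs(u)<.045)&(abs(v)<.07)
p=m&(abs(z-.065)<.012);q=np.c_[u[p],v[p]]*1000;print("plate",cv2.minAreaRect(q.astype(np.float32)),np.median(z[p]),np.percentile(q,[1,99],axis=0))
t=m&(z>.168);print("top",np.c_[u[t],v[t]].mean(0),np.percentile(u[t],[3,97]),np.percentile(v[t],[3,97]),np.median(z[t]))
red=(r>110)&(g<60)&(b<60)&(z>0.05);k=np.median(W[red],0);cam=np.linalg.inv(c["view"])[:3,3];d=k-cam;d/=np.linalg.norm(d);k=k+.012*d
print("knob",red.sum(),k,(k[:2]-o)@e,(k[:2]-o)@h)
R=Rt(-22.3,32);plan(np.r_[o+.075*e+.0425*h,.208],R);plan(k,R)
E
```

```text
time_s: 18.42
ee_pos: [0.5598, -0.2266, 0.2339]
eef_rot: [3.141, -0.562, -0.392]
force: [-0.9, 0.2, 0.1]
grip_width: 0.0378
grip_force: 0.0
plate ((2.014507293701172, -0.3403282165527344), (58.4473991394043, 114.73851013183594), 0.9474065899848938) 0.06442686784117782 [[-26.65129489 -55.44484501]
 [ 29.30636819  55.59232535]]
top [-1.70141703e-03  5.69507188e-05] [-0.01330242  0.0117521 ] [-0.00947869  0.0095619 ] 0.1743905781413291
knob 508 [ 0.68197185 -0.23140212  0.20623646] 0.06960178542456842 0.0418377646409374
z [ 0.49  -0.201 -0.848] TCP [ 0.6964 -0.2366  0.1921] turn [ 0.013 -0.007 -0.014] shift after [ 2.974 -1.42   3.434] | shift before [ 2.966 -1.436  3.434]
z [ 0.49  -0.201 -0.848] TCP [ 0.6912 -0.2352  0.1903] turn [ 0.013 -0.007 -0.014] shift after [ 2.79  -1.398  3.388] | shift before [ 2.782 -1.413  3.388]
```

View pics/w6.png

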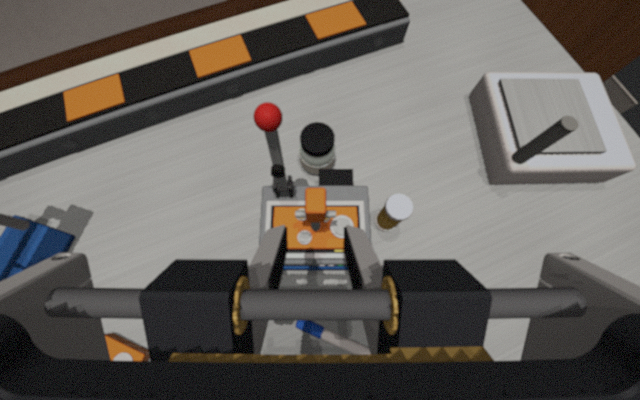

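The carrier sits flat and centred in the bed at (316,227), and the open lever's knob is at (268,117). Now I'll grip the knob.

```bash
python3 -m inch '0 0.4 -0.7 0 0 0 0;0 0.8 -0.72 0 0 0 0;0 0.8 0 0.2 0 0 0;0 0.85 0 0.8 0 0 0;0 0 0 0.8 0 0 0;0 0 0 0.8 0 0 0;0 0 0 0.8 0 0 0;0 0 0 0 0 0 0;-1 0 0 0 0 0 0;-1 0 0 0 0 0 0' 15 && python3 -m inch '-1 0 0 0 0 0 0;-1 0 0 0 0 0 0;-1 0 0 0 0 0 0'
python3 - <<'E'
from h import *
P,R=cur();G=P-.0188*R.apply([0,0,1]);o=np.array([.6017,-.2437]);a=np.radians(-22.3);e=np.array([np.cos(a),np.sin(a)]);h=np.array([-e[1],e[0]])
print("uvz",(G[:2]-o)@e,(G[:2]-o)@h,G[2])
t=np.linspace(1.74,0,13);c,s=np.cos(np.radians(32)),np.sin(np.radians(32))
u,z=-130*np.cos(t),130*np.sin(t);du,dz=np.diff(u),np.diff(z)
print((np.c_[c*du+s*dz,s*du-c*dz]/30).round(2).tolist())
E
```

```text
time_s: 19.73
ee_pos: [0.693, -0.2356, 0.1908]
eef_rot: [3.141, -0.559, -0.392]
force: [0.3, 0.9, 0.8]
grip_width: 0.0305
grip_force: 0.0
time_s: 20.1
ee_pos: [0.6932, -0.236, 0.1906]
eef_rot: [3.141, -0.559, -0.392]
force: [-1.8, -2.5, 4.3]
grip_width: 0.0251
grip_force: 15.0
uvz 0.07173409106818619 0.041923048651064214 0.2065587484293086
[[-0.5, -0.38], [-0.55, -0.31], [-0.59, -0.22], [-0.61, -0.14], [-0.63, -0.05], [-0.63, 0.04], [-0.61, 0.13], [-0.59, 0.22], [-0.55, 0.3], [-0.5, 0.38], [-0.44, 0.45], [-0.37, 0.51]]
```

```bash
python3 -m inch '-1 -0.5 0 -0.38 0 0 0;-1 -0.55 0 -0.31 0 0 0;-1 -0.59 0 -0.22 0 0 0;-1 -0.61 0 -0.14 0 0 0;-1 -0.63 0 -0.05 0 0 0;-1 -0.63 0 0.04 0 0 0' && python3 -m inch '-1 -0.61 0 0.13 0 0 0;-1 -0.59 0 0.22 0 0 0;-1 -0.55 0 0.3 0 0 0;-1 -0.5 0 0.38 0 0 0;-1 -0.44 0 0.45 0 0 0;-1 0 0 0 0 0 0'
cat > uvz.py <<'E'
from h import *
P,R=cur();G=P-.0188*R.apply([0,0,1]);o=np.array([.6017,-.2437]);a=np.radians(-22.3);e=np.array([np.cos(a),np.sin(a)]);h=np.array([-e[1],e[0]])
print("uvz",(G[:2]-o)@e,(G[:2]-o)@h,G[2],ctrl.get_obs()["force"])
E
python3 uvz.py
```

```text
time_s: 20.85
ee_pos: [0.5941, -0.1951, 0.16]
eef_rot: [3.141, -0.557, -0.392]
force: [8.8, -7.7, -11.5]
grip_width: 0.0251
grip_force: 15.0
time_s: 21.6
ee_pos: [0.5524, -0.1778, 0.079]
eef_rot: [3.141, -0.555, -0.393]
force: [-4.0, -3.9, -1.4]
grip_width: 0.0251
grip_force: 15.0
uvz -0.08055201412471372 0.04229070376817694 0.09499831509295512 [-4.04508978 -3.91655999 -1.43513331]
```

```bash
python3 -m inch '-1 -0.13 0 0.25 0 0 0;-1 -0.13 0 0.22 0 0 0;-1 0 0 0 0 0 0' && python3 uvz.py && python3 -m inch '-1 -0.035 0 0.056 0 0 0;-1 0 0 0 0 0 0;-1 0 0 0 0 0 0' && python3 uvz.py
```

```text
time_s: 21.98
ee_pos: [0.5529, -0.178, 0.063]
eef_rot: [3.141, -0.554, -0.393]
force: [-6.8, -3.0, -1.8]
grip_width: 0.0251
grip_force: 15.0
uvz -0.0800101768136024 0.04229360762013468 0.07900431501767835 [-6.76077731 -3.00497949 -1.83061591]
time_s: 22.35
ee_pos: [0.553, -0.1781, 0.0616]
eef_rot: [3.141, -0.555, -0.393]
force: [-7.0, -2.8, 1.6]
grip_width: 0.0253
grip_force: 15.0
uvz -0.07988944610939902 0.042297007453154435 0.07761437469973578 [-7.03775743 -2.81069499  1.58926897]
```

```bash
python3 -m inch '-1 -0.035 0 0.056 0 0 0;-1 -0.035 0 0.056 0 0 0;-1 0 0 0 0 0 0' && python3 uvz.py && python3 -m inch '-0.2 0 0 0 0 0 0;-0.2 0 0 0 0 0 0;0 0 0 0 0 0 0;0 0 0 -0.5 0 0 0;0 0 0 -1 0 0 0;0 0 0 -1 0 0 0;0 0 0 -1 0 0 0;0 0 0 -1 0 0 0;0 0 0 0 0 0 0'
python3 - <<'E'
from h import *
c=camera("wrist");cv2.imwrite("pics/w7.png",c["img"]);W=cloud(c);b,g,r=[c["img"][...,i].astype(int) for i in range(3)]
o=np.array([.6017,-.2437]);a=np.radians(-22.3);e=np.array([np.cos(a),np.sin(a)]);h=np.array([-e[1],e[0]])
u=(W[...,:2]-o)@e;v=(W[...,:2]-o)@h;z=W[...,2]
m=(r>1.4*g)&(g>1.25*b)&(abs(u)<.045)&(abs(v)<.07)
t=m&(z>.165);print("top",np.c_[u[t],v[t]].mean(0),np.median(z[t]));p=m&(abs(z-.065)<.012);print("plate z",np.median(z[p]),np.percentile(np.c_[u,v][0:0] if 0 else u[p],[1,99]),np.percentile(v[p],[1,99]))
red=(r>110)&(g<60)&(b<60)&(z>0.04);k=np.median(W[red],0);print("knob",red.sum(),k,"top z",np.percentile(z[red],98),(k[:2]-o)@e,(k[:2]-o)@h)
arm=(abs(v-.042)<.003)&(z>.072)&(z<.12)
for lo in np.arange(-.06,.04,.02):
  s=arm&(u>lo)&(u<lo+.02); print("arm",round(lo+.01,3),s.sum(),np.median(z[s]) if s.sum() else None)
s=camera("scene");cv2.imwrite("pics/s7.png",cv2.resize(s["img"][140:360,180:480],(780,572)))
E
```

```text
time_s: 22.72
ee_pos: [0.554, -0.1785, 0.0591]
eef_rot: [3.141, -0.558, -0.393]
force: [-8.9, -2.2, 11.2]
grip_width: 0.0251
grip_force: 15.0
uvz -0.07885035764897208 0.042284077491490275 0.07507466773658625 [-8.85929056 -2.19291581 11.18547372]
time_s: 23.85
ee_pos: [0.4884, -0.1508, 0.1749]
eef_rot: [3.141, -0.561, -0.392]
force: [0.1, 0.3, -0.2]
grip_width: 0.0468
grip_force: 0.0
top [-0.00253081  0.00097228] 0.17407991410095874
plate z 0.06440520449415515 [-0.02706109  0.02735953] [-0.05794136  0.05605344]
knob 398 [ 0.54348807 -0.17424605  0.0875332 ] top z 0.17146461033777957 -0.08021297485298136 0.042170596934843846
arm -0.05 100 0.08155430101024441
arm -0.03 98 0.0814015719844127
arm -0.01 93 0.0816711733544101
arm 0.01 92 0.08165595205222831
arm 0.03 77 0.08161852584451701
```

View pics/s7.png

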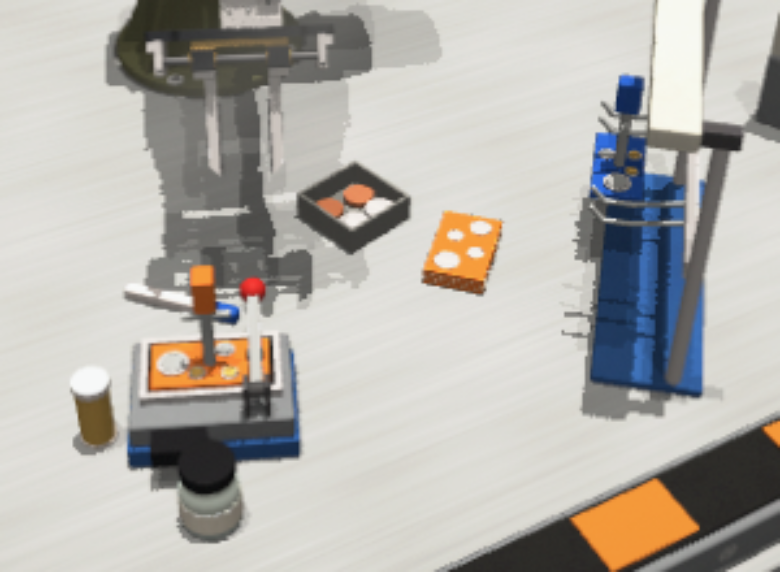

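The scene crop shows the orange carrier flat in the bed at (205,362) with the lever shut over its plate, knob at (252,288). The arm top measures level at 81.6 mm along its whole length. The blue carrier still hangs at (625,130), and nothing else has moved.

```bash
python3 -c "
from station import ticket
print(ticket.hand_in())"
```

```text
the job is handed in; nothing more can be done
None
```

I handed the job in at about 24 s of the 64 s limit, with no verdict returned. The last images show the orange carrier flat in the bed, within about 3 mm of centre, the lever shut level over its plate, the blue carrier still hanging, and nothing else visibly moved.

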